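Hold a sample vial on the touch mixer

TASK

Take the capped vial out of the rack and set it upright in the rubber cup on top of the mixer; feel it seat, then press down with the vial until the sprung cup is about halfway down its 12 mm stroke (not against the bottom stop). Keep it pressed there for at least three seconds and finish still gripping the vial and holding the cup pressed, without the fingers touching the mixer; leave the rack and the other things where they stand.

Things in the scene. Friction and masses are not known exactly. Their poses are not given: they have to be found in the camera images.
- vial: glass sample vial with a black screw cap (not to be opened), a plain round cylinder 21.4 mm in diameter and 53 mm tall with the cap, about 30 g; the only vial in the rack. Origin at the centre of its underside, z up along its axis. It stands loosely in a cell on the rack's inner floor, 6 mm above the bench, so 31 mm of it stick out above the rack.
- rack: green plastic vial rack, loose, 52 (x) x 150 (y) x 28 (z) mm, five cells in a row along its y; origin at the centre of its underside. The cells are 26 mm wide across (x) and 24 mm along (y); the vial stands in the cell at y = -28 mm, its neighbour cells are empty. Free room beside the rack on both long sides (grip the vial across the rack, fingers closing along the rack's x).
- mixer: touch-operated laboratory vortex mixer, fixed: white box 120 (x) x 110 (y) x 54 mm with a grey front panel, dial and switch on its -x face, a cone on top up to z = 78 mm, and a black rubber cup on a steel stem above its middle. Origin at the centre of its underside.
- cup_seat (a point): centre of the cup's inner floor, on which the vial's underside seats; 100 mm above the bench while the cup is up; moves with the cup.
- cup_rim (a point): centre of the cup's mouth, 16 mm above cup_seat. The cup is a funnel: about 36 mm wide inside at the mouth and 26 mm at the floor, 45 mm outside at the rim.
- cup (a joint): how far the cup is pressed down, m: 0 = up, 0.012 = bottom stop. A spring carries it: about 3 N start it moving, about 7 N hold it half way (0.006), about 11 N reach the stop; let go, it rises.
- petri_dish: bystander: clear flat dish 64 mm across, 12 mm high; origin at the centre of its underside
- cork: bystander: cork stopper 28 mm across, 24 mm high; origin at the centre of its underside
- flask: bystander: small conical glass flask, 49 mm across, 71 mm high; origin at the centre of its underside
- spare_vial_a: bystander: like the vial, but standing on the bench to the right, not in the rack; 22 mm across, 53 mm high, origin at the centre of its underside
- spare_vial_b: bystander: another such vial on the bench to the right
There are look-alikes about, which are no part of the job. Of the things that look like the rack, take the one that is nearest to the robot's base at the start.

How it is judged:
By the outcome, as a careful person would: the job done as asked, in the order asked, and still so for the second after the job is handed in, while the arm keeps its last pose, push and grip.
It also fails if it takes over 48 s, if anything falls off the work surface, if the arm or the gripper's body presses on something with over 40 N, if the wrist force passes 120 N, or if a joint passes its speed limit or range.

ROBOT

A 7-joint arm with a two-finger parallel gripper is mounted at the origin on a cart in front of the work surface, level with it; the furniture and walls round the work are solid. World frame = base frame: x ahead of the robot, y to its left, z up, the work surface at z = 0. Lengths are in mm, angles in rad, forces in N, time in s.
With the tool pointing down it reaches from about 400 to 875 mm from the base axis. Payload 4.4 kg.
Tool frame: the origin (TCP) lies midway between the tips of the shut fingers; the grasp point (between the pads) lies ctrl.grip_depth behind it (ctrl.grip_depth is the distance from the TCP to the grasp point, in mm); z points along the fingers, y is the line along which they close (so a half turn about z gives the same grasp; the last joint's range is limited). The gripper opens to 85 mm and grips with 20 to 120 N. Pads are 22 mm wide; open, the fingers measure 114 mm over their backs; the gripper's body (76 mm by 85 mm) begins 54 mm behind the grasp point. The pads swing forward as they close: fully open they stand 13 mm farther back than shut.
Start: joints at [1.281, 0.628, 0.038, 1.517, -0.027, 0.996, -0.02], TCP at [144.286, -633.798, 231.313] pointing down, gripper open.
Joint ranges: [-3.06, 3.06], [-0.37, 2.12], [-1.25, 1.32], [0.18, 2.47], [-1.1, 4.24], [0.23, 1.98], [-2.94, 2.94]. Speed limits (rad/s): [2.57, 2.57, 3.14, 3.14, 3.14, 3.14, 3.14].

INTERFACE

Orientations are given as [roll, pitch, yaw] about the fixed x, y, z axes, in that order (R = Rz(yaw) Ry(pitch) Rx(roll)).
In Python, from cell import ctrl gives the robot as it stands.
- The arm moves only by the tool carry_out, never from a script. Its argument "deltas" is one flat list of numbers, 7 for each row, row after row: the turn, a rotation vector about the tool's x, y, z in degrees, then the shift along the tool's x, y, z in m, then the closure, from -1 (fully open) to 1 (shut). In form: [wx, wy, wz, dx, dy, dz, claw, wx, wy, wz, dx, dy, dz, claw, ...]. A call has 1 to 12 rows; each row shifts and turns the commanded pose from where the row before left it, along the tool's axes as they then stand; what a row does not reach is not made up. A row lasts 1/8 s, in which the tool goes at most 62.5 mm and 10.7 degrees, less where a joint would pass 70% of its speed; a pose out of reach is approached as far as the arm can. A call with a gripper value outside its range is refused whole. The fingers move at their own pace and stop on an object; the grip force is fixed at half the most. Time passes only in rows, so rows that do not move let the fingers close. It gives the time, the measured TCP pose, the force, the opening and the grip force at its end, in the units of the state.
- ctrl.read_state(): the state, without advancing time (a new reading comes with each control period).
- ctrl.get_image(name): name is "scene" or "side" or "wrist"; returns the picture (400x640x3 uint8, red, green, blue); there is no depth.
- ctrl.calibration(name): a dict with "mtx" (3x3 intrinsics, pixels), "R" (3x3) and "t" (3): a world point X has camera coordinates R X + t. Camera axes: x right, y down, z forward; pixel columns grow to the right and rows downward; lengths in mm; the calibration is good to about 2 mm. A picture is of the moment at which its call begins: read the wrist's pose just before it. calibration takes no time and is no camera call; for the wrist camera it gives the pose at the moment of the call.
- ctrl.finish_job(): hands the job in; it is judged then, once.
The state is a dict: "clock": time; "qpos": joint angles; "qd": joint speeds; "tau": joint torques, N m; "eef_pos": TCP position; "tool_rot": TCP orientation; "force": force on the tool from outside, world axes, zero at the start; "torque": the same for the moment, N m; "width": finger opening in mm; "gripper_force": force on a finger pad.
Only numpy, scipy, OpenCV 4.12 (cv2) and the standard library are available. Lean on these libraries where they do the work, as an engineer would, in place of code of your own. Each camera call takes 0.05 s, during which the arm holds its last target. There are 200 camera calls.

## Working session

There is one attempt and no reset: what is moved stays moved. The work goes in short steps, Python scripts to look and compute and a tool call to move; the robot and the scene stay as the last step left them, time stands still between calls to the robot, and variables do not carry over. Pictures are saved under pics/ and viewed, at most 10 in all, crops included, and the job is handed in when it is done.

Besides the shell and the picture viewer there is one more tool, called after "Request:" as name(argument=value, ...) on one line, values as JSON. carry_out: Moves the arm, as the interface text tells. Its arguments: {"type":"object","properties":{"deltas":{"type":"array"}},"required":["deltas"]}

```bash
mkdir -p pics
python3 - <<'E'
from cell import ctrl
import cv2,numpy as np
s=ctrl.read_state()
print({k:np.round(s[k],3).tolist() for k in('clock','eef_pos','tool_rot','width','force')},ctrl.grip_depth)
for n in('scene','side'):
    cv2.imwrite(f'pics/{n}0.png',ctrl.get_image(n)[:,:,::-1])
    c=ctrl.calibration(n); R,t=np.array(c['R']),np.array(c['t']); print(n,(-R.T@t).round(),R[2].round(2))
E
```

```text
{'clock': 0.0, 'eef_pos': [144.149, -633.176, 230.383], 'tool_rot': [-3.14, 0.0, 0.224], 'width': 85.707, 'force': [0.524, -0.393, 1.12]} 18.700000000000003
scene [  66.  611. 1010.] [ 0.36 -0.53 -0.77]
side [145. 984. 673.] [ 0.3  -0.84 -0.46]
```

View pics/scene0.png

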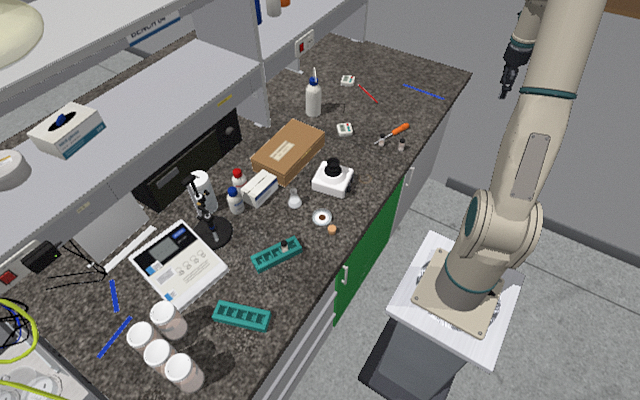

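View pics/side0.png

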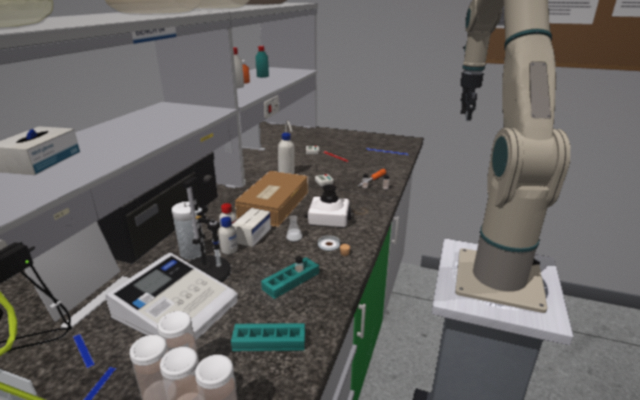

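The scene view shows green racks at (276,254), holding a vial at (284,243), and at (243,315), which is empty. The mixer is at (333,178) with its cup at (333,165), and the spare vials are at (381,142) and (402,146). The rack with the vial fits the description. I'll check its distance to the base and confirm in an enlarged crop.

```bash
cat > h.py <<'E'
from cell import ctrl
import cv2,numpy as np
def ray(n,u,v,z,c=None):
    c=c or ctrl.calibration(n); R,t=np.array(c['R']),np.array(c['t']).ravel()
    o=-R.T@t; d=R.T@np.linalg.solve(np.array(c['mtx']),[u,v,1.]); return (o+d*(z-o[2])/d[2]).round(1)
def proj(n,X,c=None):
    c=c or ctrl.calibration(n); R,t=np.array(c['R']),np.array(c['t']).ravel()
    p=np.array(c['mtx'])@(R@np.array(X,float)+t); return (p[:2]/p[2]).round(1)
E
python3 - <<'E'
from h import *
for nm,u,v,z in(('rackvial',276,256,28),('rackempty',243,316,28),('vialcap',284,241,59),('cup',333,162,116),('mixer',333,185,54)): print(nm,ray('scene',u,v,z))
a=cv2.imread('pics/scene0.png')[130:280,230:380]
cv2.imwrite('pics/c1.png',cv2.resize(a,(600,600),interpolation=cv2.INTER_CUBIC))
b=cv2.imread('pics/side0.png')[170:310,245:385]
cv2.imwrite('pics/c2.png',cv2.resize(b,(560,560),interpolation=cv2.INTER_CUBIC))
E
```

```text
rackvial [490.  200.3  28. ]
rackempty [453.4 395.6  28. ]
vialcap [487.4 159.4  59. ]
cup [ 508.  -150.6  116. ]
mixer [ 482.2 -111.3   54. ]
```

View pics/c1.png

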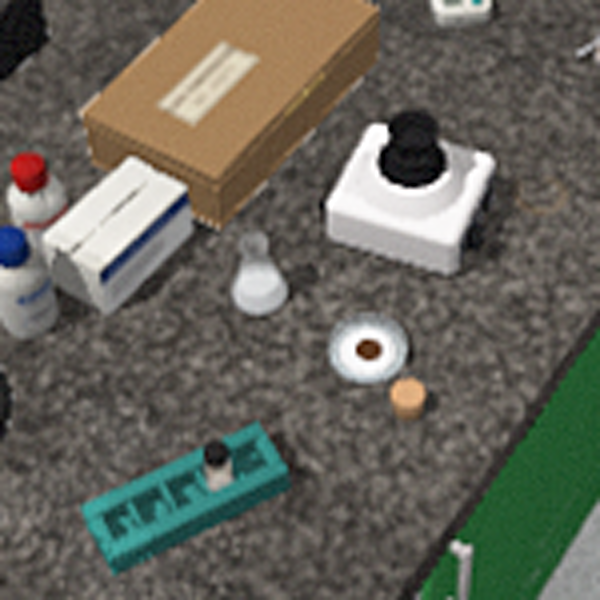

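View pics/c2.png

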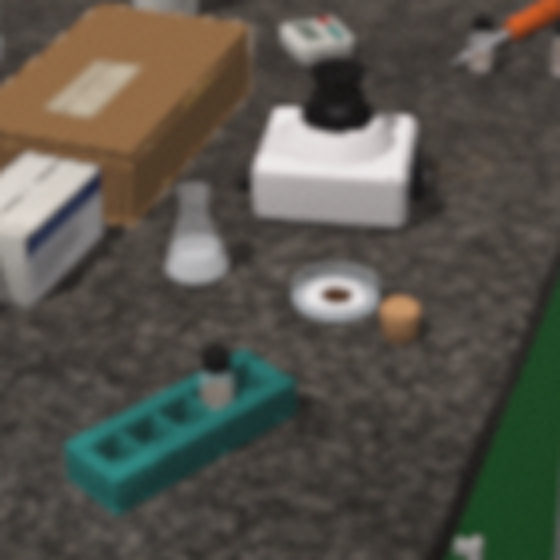

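The crops confirm the rack: exactly one vial, cap top at scene (284,242), second cell from the right end. At about 529 mm it is the nearest rack to the base, against about 601 mm for the empty one.

Run:
```python
from h import *
S=lambda u,v,z:ray('scene',230+u/4,130+v/4,z)
D=lambda u,v,z:ray('side',245+u/4,170+v/4,z)
print('cap',S(217,447,59),D(215,353,59))
print('cup rim',S(413,124,116),D(337,68,116))
for p in((83,507),(262,423),(288,464),(113,551)): print('rackS',S(*p,28))
for p in((67,452),(242,352),(297,382),(120,487)): print('rackD',D(*p,28))
print('mixer top',[S(*p,54) for p in((370,127),(493,160),(455,250),(330,212))])
print('flask',S(260,300,0),'dish',S(368,352,6),'cork',S(408,385,24),'box',S(220,165,40))
```

```text
cap [485.2 161.1  59. ] [487.5 167.2  59. ]
cup rim [ 509.7 -155.   116. ] [ 510.5 -146.5  116. ]
rackS [551.9 243.2  28. ]
rackS [482.4 109.8  28. ]
rackS [444.4 129.5  28. ]
rackS [509.9 259.9  28. ]
rackD [550.6 253.6  28. ]
rackD [488.4 118.9  28. ]
rackD [442.6 138.5  28. ]
rackD [506.2 272.9  28. ]
mixer top [array([ 570.6, -184.4,   54. ]), array([ 459.1, -208. ,   54. ]), array([ 435.1, -102.4,   54. ]), array([545.2, -81.7,  54. ])]
flask [567.4  -5.5   0. ] dish [458.4  -5.4   6. ] cork [407.2  15.7  24. ] box [664.3 -85.6  40. ]
```

Request:
carry_out(deltas=[0,0,-10.1,0,0,0,-1,0,0,-10.1,0,0,0,-1,0,0,-10.1,0,0,0,-1,0,0,-10.1,0,0,0,-1,0,0,-10.1,0,0,0,-1,0,0,0,0.055,0.021,0,-1,0,0,0,0.055,0.021,0,-1,0,0,0,0.055,0.021,0,-1,0,0,0,0.055,0.021,0,-1,0,0,0,0.055,0.021,0,-1,0,0,0,0.055,0.021,0,-1,0,0,0,0.055,0.021,0,-1])

```text
clock: 1.6
eef_pos: [449.5, -354.4, 231.1]
tool_rot: [-3.141, 0.0, 1.105]
force: [0.8, -0.6, -0.5]
width: 85.7
gripper_force: 0.0
```

Request:
carry_out(deltas=[0,0,0,0.0525,-0.0215,0.007,-1,0,0,0,0.0525,-0.0215,0.007,-1,0,0,0,0.0525,-0.0215,0.007,-1,0,0,0,0.0525,-0.0215,0.007,-1,0,0,0,0.0525,-0.0215,0.007,-1,0,0,0,0.0525,-0.0215,0.007,-1,0,0,0,0.0525,-0.0215,0.007,-1,0,0,0,0.0525,-0.0215,0.007,-1,0,0,0,0.0525,-0.0215,0.007,-1,0,0,0,0,0,0,-1,0,0,0,0,0,0,-1])

```text
clock: 2.98
eef_pos: [487.3, 152.7, 167.9]
tool_rot: [-3.141, 0.002, 1.106]
force: [0.0, -1.2, 0.0]
width: 85.7
gripper_force: 0.0
```

Run:
```python
from h import *
import json
s=ctrl.read_state(); c=ctrl.calibration('wrist'); im=ctrl.get_image('wrist')
json.dump({k:np.array(v).tolist() for k,v in c.items()},open('w1.json','w'))
cv2.imwrite('pics/w1.png',im[:,:,::-1])
print(np.round(s['eef_pos'],1),np.round(s['tool_rot'],3),proj('wrist',[486,164,59],c))
```

```text
[487.3 152.7 167.9] [-3.141e+00  2.000e-03  1.106e+00] [312.  183.3]
```

View pics/w1.png

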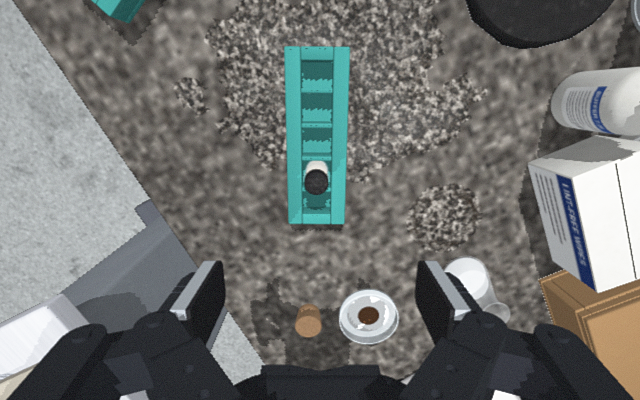

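The wrist view shows the cap top centre at (316,182). The rack's top corners are at (285,47), (349,47), (344,223) and (289,223), so the fingers are aligned across the rack.

Run:
```python
from h import *
import json
c=json.load(open('w1.json'))
p=ray('wrist',316,182,59,c); s=ctrl.read_state(); e=np.array(s['eef_pos']); y=s['tool_rot'][2]
print(p,[ray('wrist',u,v,28,c) for u,v in((285,47),(349,47),(344,223),(289,223))])
d=p-e; print('dx',d[0]*np.cos(y)+d[1]*np.sin(y),'dy',d[0]*np.sin(y)-d[1]*np.cos(y))
```

```text
[489.3 163.5  59. ] [array([512.9, 264.7,  28. ]), array([557.6, 242.2,  28. ]), array([490.7, 110. ,  28. ]), array([445.4, 132.7,  28. ])]
dx 11.269337474257245 dy -3.6900154400633527
```

Request:
carry_out(deltas=[0,0,0,0.0055,-0.0018,0.03,-1,0,0,0,0.0055,-0.0019,0.03,-1,0,0,0,0,0,0,-1,0,0,0,0,0,0,-1])

```text
clock: 3.52
eef_pos: [490.0, 163.6, 109.1]
tool_rot: [3.141, -0.0, 1.103]
force: [-0.3, 0.6, -0.3]
width: 85.4
gripper_force: 0.0
```

Run:
```python
from h import *
import json
s=ctrl.read_state(); c=ctrl.calibration('wrist'); im=ctrl.get_image('wrist')
json.dump({k:np.array(v).tolist() for k,v in c.items()},open('w2.json','w'))
cv2.imwrite('pics/w2.png',im[:,:,::-1])
print(np.round(s['eef_pos'],1),np.round(s['tool_rot'],3),proj('wrist',[489.3,163.5,59],c))
```

```text
[490.  163.6 109.1] [ 3.141 -0.     1.103] [318.8 223.1]
```

View pics/w2.png

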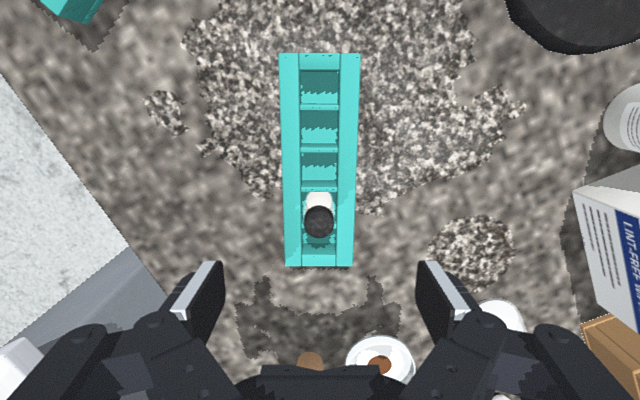

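The cap is at (319,222) against a predicted (318.8,223.1), so the position is confirmed. I'll descend to TCP z = 32 and grip.

Request:
carry_out(deltas=[0,0,0,0,-0.0005,0.03,-1,0,0,0,0,0,0.03,-1,0,0,0,0,0,0.017,-1,0,0,0,0,0,0,-1,0,0,0,0,0,0,0,0,0,0,0,0,0,1,0,0,0,0,0,0,1,0,0,0,0,0,0,1,0,0,0,0,0,0,1,0,0,0,0,0,0,1,0,0,0,0,0,0,1])

```text
clock: 4.95
eef_pos: [489.3, 165.1, 31.9]
tool_rot: [3.141, -0.001, 1.105]
force: [-0.6, -0.6, 6.0]
width: 19.9
gripper_force: 58.4
```

Request:
carry_out(deltas=[0,0,0,0,0,-0.01,1,0,0,0,0,0,-0.02,1,0,0,0,0,0,-0.03,1,0,0,0,0,0,-0.05,1,0,0,0,0,0,-0.05,1,0,0,0,0,0,0,1,0,0,0,0,0,0,1])

```text
clock: 5.82
eef_pos: [488.4, 164.6, 191.2]
tool_rot: [-3.141, 0.001, 1.105]
force: [0.9, 0.5, -0.6]
width: 19.4
gripper_force: 58.7
```

Run:
```python
from h import *
import json
s=ctrl.read_state(); c=ctrl.calibration('wrist'); im=ctrl.get_image('wrist')
a=ctrl.get_image('scene'); b=ctrl.get_image('side')
e=np.array(s['eef_pos'])
print(np.round(e,1),np.round(s['tool_rot'],3),np.round(s['force'],2),s['width'])
pu,pv=proj('scene',e).astype(int); qu,qv=proj('side',e).astype(int); print(pu,pv,qu,qv)
f=lambda i,u,v,r,k:cv2.resize(i[max(0,v-r):v+r,u-r:u+r],(k,k),interpolation=cv2.INTER_CUBIC)
o=np.hstack([f(a,pu,pv+10,40,400),f(b,qu,qv+10,40,400)])
cv2.imwrite('pics/l1.png',o[:,:,::-1])
```

```text
[488.4 164.6 191.2] [-3.141e+00  1.000e-03  1.105e+00] [ 0.92  0.47 -0.63] 19.40297983499684
278 215 297 211
```

View pics/l1.png

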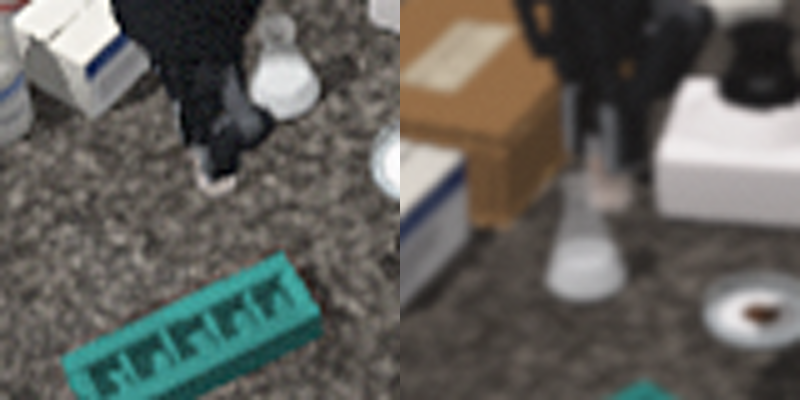

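The vial is in the grip, its lower end showing below the fingers at (215,180) in the left crop, and the rack stayed put. I'll carry it past the cup so that the wrist camera sees both the cup and the vial.

Request:
carry_out(deltas=[0,0,0,-0.02,0.01,0,1,0,0,0,-0.045,0.021,0,1,0,0,0,-0.045,0.021,0,1,0,0,0,-0.045,0.021,0,1,0,0,0,-0.045,0.022,0,1,0,0,0,-0.045,0.022,0,1,0,0,0,-0.045,0.022,0,1,0,0,0,-0.035,0.016,0,1,0,0,0,-0.016,0.008,0,1,0,0,0,0,0,0,1,0,0,0,0,0,0,1])

```text
clock: 7.35
eef_pos: [481.8, -210.5, 191.1]
tool_rot: [-3.141, -0.001, 1.108]
force: [-0.0, 0.1, -0.8]
width: 19.9
gripper_force: 58.7
```

Run:
```python
from h import *
import json
s=ctrl.read_state(); c=ctrl.calibration('wrist'); im=ctrl.get_image('wrist')
json.dump({k:np.array(v).tolist() for k,v in c.items()},open('w3.json','w'))
cv2.imwrite('pics/w3.png',im[:,:,::-1])
e=np.array(s['eef_pos']);print(np.round(e,1),np.round(s['tool_rot'],3),s['width'])
print('cup',proj('wrist',[513,-151,116],c))
for h in(-26,0,27):print('vial h',h,proj('wrist',e+[0,0,h],c))
```

```text
[ 481.8 -210.5  191.1] [-3.141e+00 -1.000e-03  1.108e+00] 19.92424678889114
cup [322.3 109.9]
vial h -26 [319.9 238.6]
vial h 0 [319.9 261. ]
vial h 27 [319.8 293.1]
```

View pics/w3.png

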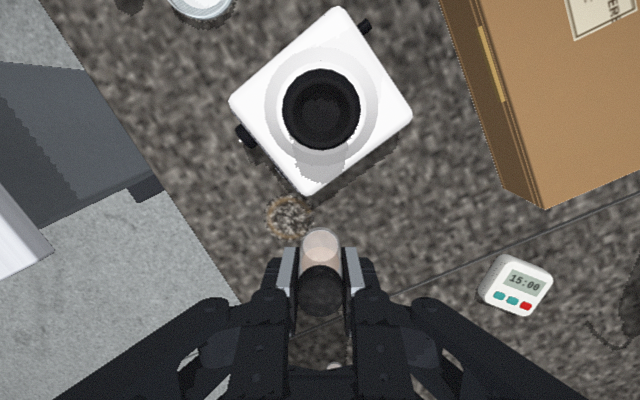

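The cup's rim circle spans columns 282–361 and rows 69–150, so its centre is about (321,109). The vial hangs between the pads with its bottom end's apex at (320,227), edges at columns 301 and 339, and the cap centre at about (320,290).

Run:
```python
from h import *
import json
c=json.load(open('w3.json')); e=np.array([481.8,-210.5,191.1]); y=1.108
tx=np.array([np.cos(y),np.sin(y),0]); ty=np.array([np.sin(y),-np.cos(y),0])
for h in(-26,27): print(h,[proj('wrist',e+[0,0,h]+10.7*k,c).tolist() for k in(tx,-tx,ty,-ty)])
p=ray('wrist',321,109,116,c); d=p-e; print(p,'dx',d@tx,'dy',d@ty)
print('rim diam',np.linalg.norm(ray('wrist',282,109,116,c)-ray('wrist',361,109,116,c)))
i=cv2.imread('pics/w3.png')
o=np.hstack([cv2.resize(i[210:330,270:370],(400,480),interpolation=cv2.INTER_CUBIC),cv2.resize(np.minimum(i[60:160,280:363].astype(int)*3,255).astype(np.uint8),(398,480),interpolation=cv2.INTER_CUBIC)])
cv2.imwrite('pics/w3c.png',o)
```

```text
-26 [[320.0, 220.6], [320.0, 255.8], [339.2, 238.5], [300.8, 238.5]]
27 [[319.9, 269.6], [319.9, 315.4], [346.3, 293.1], [293.5, 293.0]]
[ 512.5 -150.2  116. ] dx 67.66297370651232 dy 0.5495354327272856
rim diam 50.266887709505106
```

View pics/w3c.png

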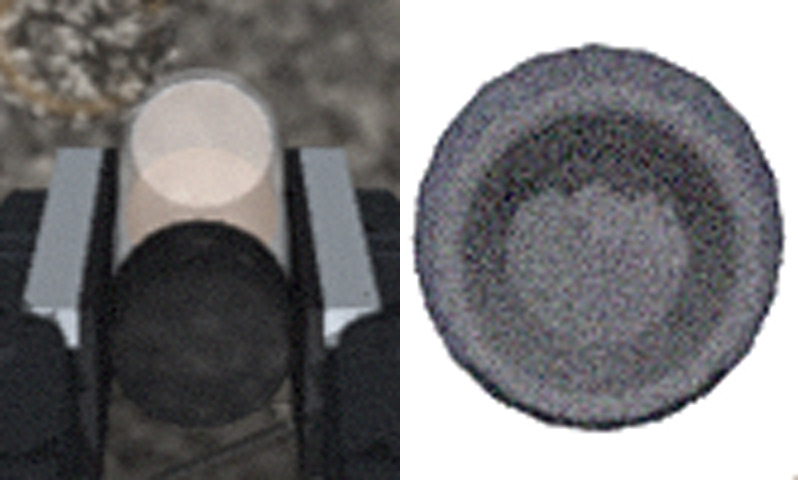

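Run:
```python
from h import *
import json
c=json.load(open('w3.json')); c2=json.load(open('w2.json'))
q=np.array([ray('wrist',u,v,54,c) for u,v in((340,6),(412,116),(305,196),(229,103))]); print('mixer',q[:,:2].tolist(),q.mean(0),np.linalg.norm(np.diff(q,axis=0),axis=1))
q=np.array([ray('wrist',u,v,28,c2) for u,v in((279,53),(360,53),(351,267),(286,267))]); print('rack',q.mean(0),np.linalg.norm(np.diff(q,axis=0),axis=1))
R,t=np.array(c['R']),np.array(c['t']).ravel(); print('cam',-R.T@t,R[2],c['mtx'][0][0])
g=cv2.imread('pics/w3.png',0).astype(int)
print('col',[(r,int(g[r,314:326].mean())) for r in range(214,330,1) if r<236 or 255<r<270 or r>308])
m=(cv2.imread('pics/w3.png',0)[50:170,250:390]<75).astype(np.uint8)
k=max(cv2.findContours(m,0,1)[0],key=cv2.contourArea); print('cup ellipse',cv2.fitEllipse(k))
```

```text
mixer [[557.4, -92.1], [576.1, -190.9], [465.6, -212.9], [446.5, -114.9]] [ 511.4 -152.7   54. ] [100.55411478 112.66876231  99.84392821]
rack [501.275 187.2    28.   ] [ 50.62489506 150.05082472  49.64121272]
cam [ 516.16833919 -141.8162958   333.93563927] [-0.13702892 -0.27225369 -0.9524185 ] 330.0407764375529
col [(214, 87), (215, 90), (216, 92), (217, 95), (218, 94), (219, 94), (220, 93), (221, 93), (222, 95), (223, 95), (224, 91), (225, 87), (226, 86), (227, 113), (228, 127), (229, 132), (230, 172), (231, 184), (232, 182), (233, 181), (234, 180), (235, 181), (256, 205), (257, 206), (258, 207), (259, 207), (260, 203), (261, 183), (262, 164), (263, 164), (264, 159), (265, 80), (266, 31), (267, 30), (268, 31), (269, 34), (309, 40), (310, 40), (311, 43), (312, 43), (313, 42), (314, 40), (315, 39), (316, 44), (317, 59), (318, 55), (319, 52), (320, 53), (321, 54), (322, 53), (323, 53), (324, 54), (325, 52), (326, 50), (327, 53), (328, 57), (329, 56)]
cup ellipse ((70.85264587402344, 59.14714813232422), (76.60266876220703, 79.85836791992188), 1.3603012561798096)
```

Run:
```python
from h import *
import json
c=json.load(open('w3.json')); e=np.array([481.8,-210.5,191.1]); y=1.108
tx=np.array([np.cos(y),np.sin(y),0]); ty=np.array([np.sin(y),-np.cos(y),0])
for dx in(65,67,69):
  b=e+dx*tx+.5*ty
  print(dx,{k:[proj('wrist',[*(b+s*r*tx)[:2],z],c)[1] for s in(1,-1)] for k,r,z in(('rim45',22.5,116),('mouth36',18,116),('floor26',13,100),('cone?',0,78))})
g=cv2.imread('pics/w3.png').astype(float).sum(2)
print('v',[(r,int(g[r,313:330].mean())) for r in range(64,156)])
print('h',[(q,int(g[103:116,q].mean())) for q in range(278,366)])
```

```text
65 {'rim45': [np.float64(75.9), np.float64(148.5)], 'mouth36': [np.float64(83.6), np.float64(141.7)], 'floor26': [np.float64(92.2), np.float64(131.3)], 'cone?': [np.float64(110.6), np.float64(110.6)]}
67 {'rim45': [np.float64(72.4), np.float64(145.5)], 'mouth36': [np.float64(80.2), np.float64(138.6)], 'floor26': [np.float64(89.0), np.float64(128.4)], 'cone?': [np.float64(107.8), np.float64(107.8)]}
69 {'rim45': [np.float64(68.9), np.float64(142.5)], 'mouth36': [np.float64(76.7), np.float64(135.5)], 'floor26': [np.float64(85.9), np.float64(125.5)], 'cone?': [np.float64(105.0), np.float64(105.0)]}
v [(64, 744), (65, 741), (66, 746), (67, 760), (68, 623), (69, 287), (70, 107), (71, 93), (72, 102), (73, 102), (74, 101), (75, 103), (76, 103), (77, 110), (78, 122), (79, 122), (80, 122), (81, 112), (82, 107), (83, 91), (84, 75), (85, 62), (86, 74), (87, 67), (88, 72), (89, 72), (90, 65), (91, 66), (92, 62), (93, 71), (94, 80), (95, 77), (96, 76), (97, 80), (98, 81), (99, 89), (100, 102), (101, 110), (102, 117), (103, 121), (104, 121), (105, 116), (106, 114), (107, 118), (108, 121), (109, 11
[... 884 characters left out ...]
, 112), (307, 110), (308, 119), (309, 113), (310, 113), (311, 117), (312, 116), (313, 113), (314, 113), (315, 111), (316, 111), (317, 109), (318, 115), (319, 110), (320, 124), (321, 123), (322, 112), (323, 123), (324, 114), (325, 120), (326, 117), (327, 117), (328, 119), (329, 117), (330, 122), (331, 122), (332, 124), (333, 121), (334, 126), (335, 119), (336, 119), (337, 115), (338, 106), (339, 95), (340, 79), (341, 76), (342, 75), (343, 76), (344, 79), (345, 74), (346, 76), (347, 71), (348, 82), (349, 89), (350, 107), (351, 110), (352, 118), (353, 122), (354, 121), (355, 98), (356, 94), (357, 95), (358, 75), (359, 123), (360, 439), (361, 730), (362, 748), (363, 733), (364, 736), (365, 724)]
```

The cup's inner mouth edges (rows 83.3 and 141.6) and floor edge (131.2) all give dx = 65 mm and dy = 0.5 mm. That puts the cup at (511.3,-152.6), which matches the mixer's centre. The vial's lower end sits about 3 mm towards -x of the tool, so I'll tilt 2.5° to straighten it and offset by 2 mm.

Request:
carry_out(deltas=[0,2.5,0,0,0,0,1,0,0,0,0.02,0.0005,0.001,1,0,0,0,0.03,0,0.001,1,0,0,0,0.017,0,0.001,1,0,0,0,0,0,0,1,0,0,0,0,0,0,1,0,0,0,0,0,0,1])

```text
clock: 8.28
eef_pos: [511.5, -154.3, 191.1]
tool_rot: [-3.141, -0.043, 1.103]
force: [-0.2, -0.7, -0.3]
width: 19.6
gripper_force: 58.7
```

Request:
carry_out(deltas=[0,0,0,0.0016,-0.001,0.02,1,0,0,0,0,0,0.021,1,0,0,0,0,0,0,1,0,0,0,0,0,0,1,0,0,0,0,0,0,1])

```text
clock: 8.9
eef_pos: [513.2, -150.1, 151.2]
tool_rot: [3.14, -0.044, 1.105]
force: [0.1, 0.9, -0.3]
width: 19.0
gripper_force: 58.7
```

Request:
carry_out(deltas=[0,0,0,-0.0018,-0.0005,0.01,1,0,0,0,0,0,0.008,1,0,0,0,0,0,0,1,0,0,0,0,0,0,1,0,0,0,0,0,0,1])

```text
clock: 9.52
eef_pos: [512.0, -150.4, 132.5]
tool_rot: [3.141, -0.044, 1.105]
force: [-0.8, -0.5, -0.1]
width: 19.3
gripper_force: 58.7
```

Run:
```python
from h import *
s=ctrl.read_state();c=ctrl.calibration('wrist'); im=ctrl.get_image('wrist')
print(np.round(s['eef_pos'],1),np.round(s['force'],2),proj('wrist',[511.3,-152.6,116],c))
a=ctrl.get_image('side'); u,v=proj('side',[511,-152,125]).astype(int)
w=cv2.resize(im[170:330,250:390],(420,480),interpolation=cv2.INTER_CUBIC); k=cv2.resize(a[v-30:v+40,u-27:u+27],(370,480),interpolation=cv2.INTER_CUBIC)
o=np.hstack([w,k])[:,:,::-1]; cv2.imwrite('pics/f.png',np.minimum(o.astype(float)*1.6,255).astype(np.uint8))
```

```text
[ 512.  -150.4  132.5] [-0.76 -0.54 -0.14] [320.6 251.2]
```

View pics/f.png

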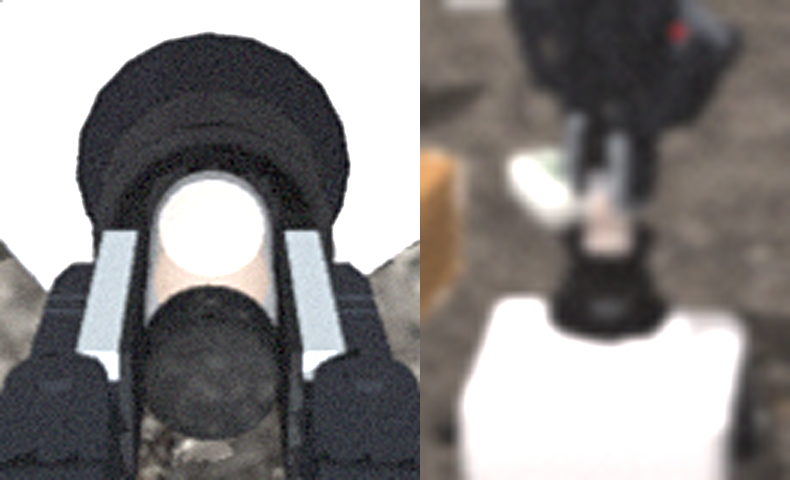

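The vial's end is inside the cup mouth and centred across it: vial at column 210 of the left crop, mouth about 105–315. There is no contact force yet, so I'll lower it in small steps until I feel it seat.

Request:
carry_out(deltas=[0,0,0,0,0,0.002,1,0,0,0,0,0,0.002,1,0,0,0,0,0,0,1,0,0,0,0,0,0,1])

```text
clock: 10.12
eef_pos: [511.9, -150.2, 128.3]
tool_rot: [-3.142, -0.044, 1.105]
force: [0.3, -0.2, -0.6]
width: 19.5
gripper_force: 58.7
```

Request:
carry_out(deltas=[0,0,0,0,0,0.001,1,0,0,0,0,0,0,1,0,0,0,0,0,0,1])

```text
clock: 10.5
eef_pos: [511.8, -150.2, 127.3]
tool_rot: [3.142, -0.044, 1.105]
force: [-0.3, -0.3, 0.3]
width: 19.4
gripper_force: 58.7
```

Request:
carry_out(deltas=[0,0,0,0,0,0.001,1,0,0,0,0,0,0,1,0,0,0,0,0,0,1])

```text
clock: 10.88
eef_pos: [512.0, -150.2, 126.3]
tool_rot: [3.141, -0.044, 1.105]
force: [0.3, 0.5, -1.0]
width: 19.3
gripper_force: 58.8
```

Request:
carry_out(deltas=[0,0,0,0,0,0.001,1,0,0,0,0,0,0,1,0,0,0,0,0,0,1])

```text
clock: 11.25
eef_pos: [512.0, -150.1, 125.4]
tool_rot: [3.141, -0.044, 1.105]
force: [-0.0, 0.2, 2.3]
width: 19.7
gripper_force: 58.9
```

Contact is felt at z ≈ 125.5–126, as expected. I'll settle for a moment, then press in steps towards 7 N.

Request:
carry_out(deltas=[0,0,0,0,0,0,1,0,0,0,0,0,0,1,0,0,0,0,0,0,1])

```text
clock: 11.62
eef_pos: [512.0, -150.2, 125.4]
tool_rot: [3.141, -0.044, 1.105]
force: [0.2, -0.4, 2.2]
width: 19.5
gripper_force: 58.9
```

Request:
carry_out(deltas=[0,0,0,0,0,0.001,1,0,0,0,0,0,0.001,1,0,0,0,0,0,0,1,0,0,0,0,0,0,1])

```text
clock: 12.12
eef_pos: [512.0, -150.1, 123.4]
tool_rot: [3.141, -0.044, 1.105]
force: [-0.3, 0.1, 2.8]
width: 19.7
gripper_force: 59.0
```

Request:
carry_out(deltas=[0,0,0,0,0,0.001,1,0,0,0,0,0,0.001,1,0,0,0,0,0,0,1,0,0,0,0,0,0,1])

```text
clock: 12.62
eef_pos: [512.0, -150.0, 121.4]
tool_rot: [3.141, -0.044, 1.105]
force: [-0.9, -0.4, 5.2]
width: 19.5
gripper_force: 59.1
```

Request:
carry_out(deltas=[0,0,0,0,0,0.001,1,0,0,0,0,0,0.001,1,0,0,0,0,0,0,1,0,0,0,0,0,0,1])

```text
clock: 13.12
eef_pos: [512.0, -150.0, 119.5]
tool_rot: [3.141, -0.044, 1.105]
force: [-0.6, -0.4, 6.5]
width: 19.7
gripper_force: 59.2
```

Request:
carry_out(deltas=[0,0,0,0,0,0,1,0,0,0,0,0,0,1])

```text
clock: 13.38
eef_pos: [512.1, -150.0, 119.5]
tool_rot: [3.141, -0.044, 1.105]
force: [-0.2, -0.6, 6.9]
width: 19.8
gripper_force: 59.2
```

Request:
carry_out(deltas=[0,0,0,0,0,0,1,0,0,0,0,0,0,1])

```text
clock: 13.62
eef_pos: [512.1, -150.0, 119.5]
tool_rot: [3.141, -0.044, 1.105]
force: [-1.8, -0.1, 6.1]
width: 19.4
gripper_force: 59.2
```

Request:
carry_out(deltas=[0,0,0,0,0,0,1,0,0,0,0,0,0,1])

```text
clock: 13.88
eef_pos: [512.1, -150.0, 119.5]
tool_rot: [3.141, -0.044, 1.105]
force: [-0.2, -1.0, 6.1]
width: 19.6
gripper_force: 59.2
```

Force averages 6.4 N (target about 7 N at half stroke), and the cup is about 6 mm below contact. I'll add a small touch and hold.

Request:
carry_out(deltas=[0,0,0,0,0,0.0003,1,0,0,0,0,0,0,1,0,0,0,0,0,0,1,0,0,0,0,0,0,1,0,0,0,0,0,0,1,0,0,0,0,0,0,1,0,0,0,0,0,0,1,0,0,0,0,0,0,1,0,0,0,0,0,0,1,0,0,0,0,0,0,1,0,0,0,0,0,0,1,0,0,0,0,0,0,1])

```text
clock: 15.38
eef_pos: [512.0, -150.0, 119.2]
tool_rot: [3.141, -0.044, 1.105]
force: [0.5, -0.5, 5.9]
width: 19.3
gripper_force: 59.3
```

Request:
carry_out(deltas=[0,0,0,0,0,0,1,0,0,0,0,0,0,1,0,0,0,0,0,0,1,0,0,0,0,0,0,1,0,0,0,0,0,0,1,0,0,0,0,0,0,1,0,0,0,0,0,0,1,0,0,0,0,0,0,1,0,0,0,0,0,0,1,0,0,0,0,0,0,1,0,0,0,0,0,0,1,0,0,0,0,0,0,1])

```text
clock: 16.88
eef_pos: [512.1, -150.0, 119.2]
tool_rot: [3.141, -0.043, 1.105]
force: [-0.2, 0.3, 6.8]
width: 19.6
gripper_force: 59.3
```

Request:
carry_out(deltas=[0,0,0,0,0,0,1,0,0,0,0,0,0,1,0,0,0,0,0,0,1,0,0,0,0,0,0,1,0,0,0,0,0,0,1,0,0,0,0,0,0,1,0,0,0,0,0,0,1,0,0,0,0,0,0,1,0,0,0,0,0,0,1,0,0,0,0,0,0,1,0,0,0,0,0,0,1,0,0,0,0,0,0,1])

```text
clock: 18.38
eef_pos: [512.1, -150.0, 119.2]
tool_rot: [3.141, -0.044, 1.105]
force: [-1.0, -0.4, 6.8]
width: 19.5
gripper_force: 59.3
```

```bash
python3 -c "
from cell import ctrl
print(ctrl.finish_job())"
```

```text
the job is handed in; nothing more can be done
None
```

I handed the job in with the vial seated in the cup, still gripped and pressed about 6 mm down (about 6.5 N), held there for about 5 s by a clock of 18.4 s. The depth comes from arm height and force, and I set the vial upright with a 2.5° correction from the wrist picture but did not check it again once seated.

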